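# Rap the jammed spare links out of a sample tube into the sorting dish

## Robot

A 6-joint arm with a two-finger parallel gripper is mounted at the origin on the work surface; the furniture and walls round the work are solid. World frame = base frame: x ahead of the robot, y to its left, z up, the work surface at z = 0. Lengths are in mm, angles in rad, forces in N, time in s.
With the tool pointing down it reaches from about 350 to 775 mm from the base axis. Payload 7.3 kg.
Tool frame: the origin (TCP) lies at the very end of the fingers, on their centre line; the grasp point (between the pads) lies 19 mm behind it; z points along the fingers, y is the line along which they close (so a half turn about z gives the same grasp; the last joint's range is limited). The gripper opens to 92 mm and grips with 3 to 60 N. Pads are 19 mm wide; open, the fingers measure 130 mm over their backs; the gripper's body (75 mm by 190 mm) begins 47 mm behind the grasp point.
Start: joints at [-1.391, 0.342, 1.524, -0, 1.275, -0.146], TCP at [168.058, -497.395, 226.741] pointing down, gripper open.
Joint ranges: [-2.53, 2.53], [-0.77, 2.02], [0.04, 2.7], [-1, 4.14], [0.28, 2.66], [-3.11, 3.11]. Speed limits (rad/s): [2.57, 2.57, 3.14, 3.14, 3.14, 3.14].

## Interface

Orientations are given as [roll, pitch, yaw] about the fixed x, y, z axes, in that order (R = Rz(yaw) Ry(pitch) Rx(roll)).
In Python, from plant import * gives the robot as it stands.
- The arm moves only by the tool arm_command, never from a script. Its arguments are lists of equal length, an entry for each row: "gripper": the finger opening in mm, from 0 to 91.8; "dp": the shift along the tool's x, y, z in units of 25 mm (1.0 is 25 mm), a list of three; "twist": the turn about the tool's z in units of 5 degrees (1.0 is 5 degrees). A call has exactly 5 rows; each row shifts and turns the commanded pose from where the row before left it, along the tool's axes as they then stand; what a row does not reach is not made up. A row lasts 1/8 s, in which the tool goes at most 62.5 mm and 10.7 degrees, less where a joint would pass 70% of its speed; a pose out of reach is approached as far as the arm can. A call is refused whole if a number of a shift passes 1 or a number of a turn 1, either way. A call with a gripper value outside its range is refused whole. The fingers move at their own pace and stop on an object; the grip force is fixed at half the most. Time passes only in rows, so rows that do not move let the fingers close, or fill a call up. It gives the time, the measured TCP pose, the force, the opening and the grip force at its end, in the units of the state.
- get_obs(): the state, without advancing time (a new reading comes with each control period).
- capture(name): name is "scene" or "side" or "wrist"; returns the picture (420x560x3 uint8, red, green, blue); there is no depth.
- get_calibration(name): a dict with "mtx" (3x3 intrinsics, pixels), "position" and "attitude" of the camera in the world; the wrist camera has in their place "mount" (4x4, takes a point from camera to tool coordinates, whose origin is the TCP and whose axes are the flange's). Camera axes: x right, y down, z forward; pixel columns grow to the right and rows downward; lengths in mm; the calibration is good to about 2 mm. A picture is of the moment at which its call begins: read the wrist's pose just before it. get_calibration takes no time and is no camera call.
- close_job(): hands the job in; it is judged then, once.
The state is a dict: "time": time; "joint_positions": joint angles; "dq": joint speeds; "tau": joint torques, N m; "tool_pos": TCP position; "tcp_rot": TCP orientation; "contact_force": force on the tool from outside, world axes, zero at the start; "moment": the same for the moment, N m; "grip_width": finger opening in mm; "finger_force": force on a finger pad.
Only numpy, scipy, OpenCV 4.12 (cv2) and the standard library are available. Lean on these libraries where they do the work, as an engineer would, in place of code of your own. Each camera call takes 0.05 s, during which the arm holds its last target. There are 200 camera calls.

## Task

Two spare bracelet links are stuck in the clear sample tube, the larger one jammed behind the lips of its throat. Pick the tube up, tip it mouth down at the edge of the dark dish and rap its mouth on the dish's steel rim, smartly but without slamming it so that it cracks, until both links have dropped into the dish. Then lay the empty tube flat on the green top of the riser board and let go; leave the watch, the loupe and the tweezers where they are.

Things in the scene. Friction and masses are not known exactly. Their poses are not given: they have to be found in the camera images.
- tube_center (a point): Middle of the clear square sample tube, on its axis, half-way up. Tube 96 mm long, 20 mm square (grip across its two upright sides), 13 mm square bore, square 30 mm collars at both ends: grey at the open mouth (8 mm long), black at the closed end (10 mm). It starts lying level on the collars on the riser board, axis 67 mm above the table. This frame: x along the axis to the mouth, z up as it lies. 45 g.
- tube_mouth (a point): Centre of the tube's open mouth, on the flat front face of the grey collar, 48 mm along +x from tube_center, same axes. Below the bore the face is an 8.5 mm wide solid lip (6.5 to 15 mm off the axis), good for rapping on the rim.
- tube: The same sample tube, origin on its underside as it lies, 15 mm below tube_center, same axes. Brittle clear plastic: a blow on the dish of over 200 N cracks it, as when it is slammed at 0.6 m/s or driven on. Raps that meet the rim at 0.2 to 0.4 m/s and end when contact is felt give 50 to 100 N; struck off-centre, the tube turns a little between the fingers, so grip firmly.
- link_full: Larger bracelet link, steel with a gold-coloured middle, 22 x 10 x 7 mm, 10 to 15 g; origin at its centre, x along its length. Stuck lengthwise behind two black sprung lips in the throat (36 mm from the tube's middle, 8.5 mm apart): centre 20 to 25 mm along the tube. Its weight or a gentle push does not free it. A few sharp raps do: one pushes its nose between the lips, the next ones walk it out; it drops once its centre is about 47 mm along.
- link_half: Smaller half link of the same look, 16 x 6.5 x 6.5 mm, 10 g, origin at its centre; lies loose in the tube behind the larger one and slides out after it through the same throat if the tube stays tipped 25 degrees or more (another rap helps).
- dish: Dark enamelled steel sorting dish, 110 (its x) x 90 (its y) x 26 mm, heavy, does not shift. Origin under its centre, on the riser board (52 mm above the table); walls 4 mm, inner floor 4 mm up. Along the top runs a hard round steel rim bar, 7 mm thick, top 26 mm above that, its centre line 53 mm (x) and 43 mm (y) from the middle.
- riser: Low light-wood riser board with a green top on which tube and dish stand; fixed, top 52 mm above the table, 174 (x) x 396 (y) mm, covering x 0.440 to 0.614 and y -0.090 to 0.306; origin under its centre, on the table.
- chrono: Bystander: loose steel wrist watch on its bracelet, 210 x 45 x 10 mm, lying flat on the table to the right of the riser board; origin at its middle. Leave it.
- loupe: Bystander: loose black eye loupe, 33 mm wide, 31 mm high, standing on the right end of the riser board; origin under its centre. Leave it.
- tweezers: Bystander: loose steel tweezers, 128 x 14 x 8 mm, lying along x on the right end of the riser board; origin at their middle, on the board. Leave them.
- mic_stand: Fixed obstacle: black timing microphone stand, 97 x 185 x 162 mm, between robot and tube; origin under its middle. It covers x 0.33 to 0.43, y -0.02 to 0.17. A hand leaning back to the robot meets it. Right of it a desk lamp stands at (0.355, -0.058), its arm 0.4 to 0.6 m up reaching right over x 0.25 to 0.35: rise 0.14 m from the start pose before going left.
- timing_tester: Fixed obstacle: sloping instrument with a blue display left of the dish, 150 mm high, at y above 0.31.

How it is judged (in metres and radians):
On the way, in this order (a step that is already met when the one before it is completed fails the run):
1. the tube is lifted and tipped mouth down by 17 degrees or more with the large link still in its throat (angle between tube_center's own x axis and vertical above 1.87 rad and height (world z) of tube_center above 0.09 m and x of link_full in the frame of tube_center between 0 and 0.048 m), for 0.1 s.
2. the tipped tube is rapped on the dish (over 3 N) while the large link is still in it (all of step 1 and contact force between tube and dish above 3 N).
3. both links have dropped into the dish (x of link_full in the frame of dish between -0.051 and 0.051 m and y of link_full in the frame of dish between -0.041 and 0.041 m and z of link_full in the frame of dish between 0.002 and 0.022 m and x of link_half in the frame of dish between -0.051 and 0.051 m and y of link_half in the frame of dish between -0.041 and 0.041 m and z of link_half in the frame of dish between 0.002 and 0.022 m), for 0.2 s.
At the end, for the whole second after the job is handed in: both links lie at rest inside the dish, between its walls and below its rim; the tube lies flat on the riser board (axis 63 to 71 mm above the table, level within 4 degrees), at rest, clear of the dish (all of step 3 and linear speed of each of link_full, link_half, tube below 0.02 m/s and height (world z) of tube_center between 0.063 and 0.071 m and angle between tube_center's own x axis and vertical between 1.5 and 1.64 rad and contact force between tube and dish below 0.1 N); the robot touches nothing.
It fails at once if the tube was struck on the dish hard enough to crack it (over 200 N) (contact force between tube and dish above 200 N).
It fails at once if the watch, the loupe or the tweezers were moved by more than 20 mm (distance of any of chrono, loupe, tweezers from where it was at the start of the episode above 0.02 m).
It also fails if it takes over 48 s, if anything falls off the work surface, if the arm or the gripper's body presses on something with over 40 N, if the wrist force passes 120 N, or if a joint passes its speed limit or range.

## Working session

There is one attempt and no reset: what is moved stays moved. The work goes in short steps, Python scripts to look and compute and a tool call to move; the robot and the scene stay as the last step left them, time stands still between calls to the robot, and variables do not carry over. Pictures are saved under pics/ and viewed, at most 10 in all, crops included, and the job is handed in when it is done.

Besides the shell and the picture viewer there is one more tool, called after ">>>" as a command line: name --pt "numbers of a row" for each row, then --argument value for the rest. arm_command: Moves the arm, as the interface text tells. Its arguments: {"type":"object","properties":{"gripper":{"type":"array"},"dp":{"type":"array"},"twist":{"type":"array"}},"required":["gripper","dp","twist"]}

```bash
mkdir -p pics
python3 - <<'E'
from plant import *
import cv2,numpy as np
for n in("scene","side"):
    cv2.imwrite(f"pics/{n}0.png",cv2.cvtColor(capture(n),cv2.COLOR_RGB2BGR)); print(n,get_calibration(n))
print(get_calibration("wrist")); print(get_obs())
E
```

```text
scene {'mtx': array([[428.95656819,   0.        , 275.18107531],
       [  0.        , 428.95656819, 213.83973096],
       [  0.        ,   0.        ,   1.        ]]), 'position': array([120.9670202 , 717.13229116, 757.56690838]), 'attitude': array([-2.33041339,  0.01045103, -2.63113122])}
side {'mtx': array([[438.21608095,   0.        , 285.66686386],
       [  0.        , 438.21608095, 214.48321647],
       [  0.        ,   0.        ,   1.        ]]), 'position': array([ 247.15267713, -559.52431868,  676.77834046]), 'attitude': array([-2.27713283,  0.01718137, -0.35748158])}
{'mtx': array([[314.19081601,   0.        , 276.50849342],
       [  0.        , 314.19081601, 212.01145722],
       [  0.        ,   0.        ,   1.        ]]), 'mount': array([[-2.54120421e-04, -9.51964890e-01, -3.06207093e-01,
         8.40184375e+01],
       [ 9.99999803e-01, -4.17621060e-04,  4.68441848e-04,
         1.95801733e+00],
       [-5.73818723e-04, -3.06206913e-01,  9.51964809e-01,
        -1.58525323e+02],
       [ 0.00000000e+00,  0.00000000e+00,  0.00000000e+00,
         1.00000000e+00]])}
{'time': 0.1, 'joint_positions': array([-1.39102488e+00,  3.42657490e-01,  1.52487628e+00, -3.33015632e-05,
        1.27538296e+00, -1.46006275e-01]), 'dq': array([-0.00016104, -0.00116282, -0.00395565, -0.00087223, -0.00011005,
       -0.00255703]), 'tau': array([ 1.13245100e-03, -4.32003808e+01, -2.44695103e+01,  7.19182519e-02,
        5.25323418e-02, -5.21960612e-05]), 'tool_pos': array([ 167.97110392, -497.04682248,  226.12792738]), 'tcp_rot': array([-3.14027804e+00, -1.61128681e-04,  3.25787335e-01]), 'contact_force': array([1.31702582, 0.31738884, 0.46598157]), 'moment': array([0.0569449 , 0.03177593, 0.00924409]), 'finger_force': 0.0, 'grip_width': 91.756783735272}
```

View pics/scene0.png

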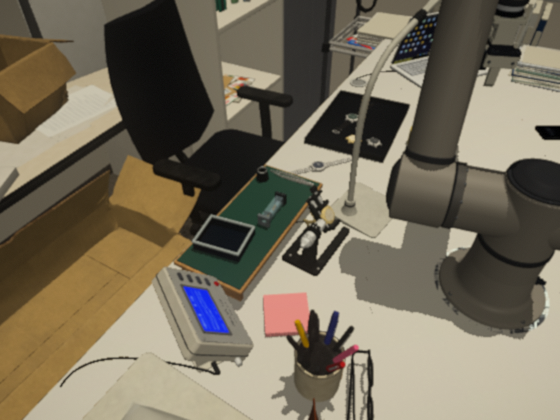

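View pics/side0.png

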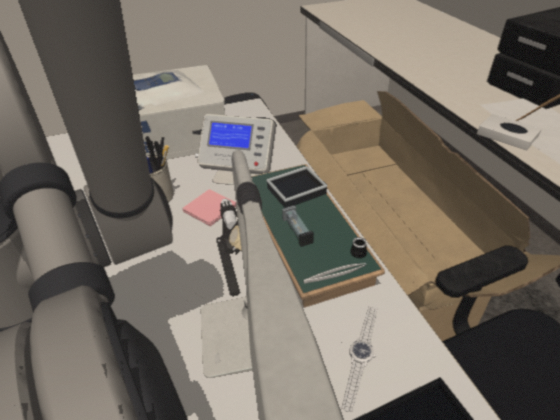

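```bash
cat > h.py <<'E'
from plant import *
import cv2,numpy as np
from scipy.spatial.transform import Rotation as Ro
def cam(n):
    c=get_calibration(n); K=c['mtx']
    if n!='wrist': return K,Ro.from_euler('xyz',c['attitude']).as_matrix(),np.array(c['position'])
    o=get_obs(); R=Ro.from_euler('xyz',o['tcp_rot']).as_matrix(); M=c['mount']
    return K,R@M[:3,:3],R@M[:3,3]+o['tool_pos']
def ray(cm,uv,z):
    K,R,p=cm; d=R@np.linalg.solve(K,[uv[0],uv[1],1.]); return p+d*(z-p[2])/d[2]
def proj(cm,P):
    K,R,p=cm; q=K@(R.T@(np.array(P,float)-p)); return q[:2]/q[2]
E
python3 - <<'E'
from h import *
a=cv2.imread('pics/scene0.png')[160:300,170:350]; b=cv2.imread('pics/side0.png')[160:300,230:390]
f=lambda i:cv2.resize(i,(400,int(400*i.shape[0]/i.shape[1])),interpolation=cv2.INTER_CUBIC)
A,B=f(a),f(b); h=max(A.shape[0],B.shape[0])
o=np.zeros((h,800,3),np.uint8);o[:A.shape[0],:400]=A;o[:B.shape[0],400:]=B
cv2.imwrite('pics/c.png',np.clip(o.astype(float)*1.6,0,255).astype(np.uint8))
c=cam('scene')
for uv in[(211,215),(255,226),(240,255),(193,240)]:print('dish',ray(c,uv,78).round())
for uv in[(283,196),(260,222)]:print('tube',ray(c,uv,75).round())
E
```

```text
dish [604. 170.  78.]
dish [497. 152.  78.]
dish [480. 241.  78.]
dish [593. 253.  78.]
tube [492.  30.  75.]
tube [495. 133.  75.]
```

View pics/c.png

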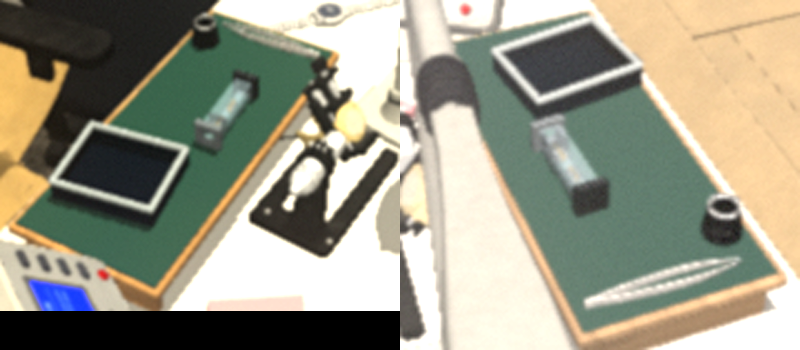

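Run:
```python
from h import *
def tri(u,v):
    A=[];b=[]
    for n,x in(('scene',u),('side',v)):
        K,R,p=cam(n); d=R@np.linalg.solve(K,[*x,1.]); d/=np.linalg.norm(d); M=np.eye(3)-np.outer(d,d); A.append(M);b.append(M@p)
    X,r,*_=np.linalg.lstsq(np.vstack(A),np.hstack(b),rcond=None); return X.round(),r.round()
print('white',tri((307,236),(229,215)),'gold',tri((328,213),(237,240)))
for n in('scene','side'):
    c=cam(n)
    for x in(330,430):
        for y in(-20,170): print(n,x,y,[proj(c,(x,y,z)).round() for z in(0,162)])
a=cv2.imread('pics/scene0.png')[150:290,270:370]; b=cv2.imread('pics/side0.png')[185:325,200:300]
f=lambda i:cv2.resize(i,(400,560),interpolation=cv2.INTER_CUBIC)
cv2.imwrite('pics/d.png',np.clip(np.hstack([f(a),f(b)]).astype(float)*1.3,0,255).astype(np.uint8))
```

```text
white (array([373., 134.,  88.]), array([33.])) gold (array([365.,  50.,  92.]), array([3.]))
scene 330 -20 [array([350., 228.]), array([358., 176.])]
scene 330 170 [array([317., 282.]), array([322., 230.])]
scene 430 -20 [array([314., 215.]), array([317., 163.])]
scene 430 170 [array([278., 265.]), array([277., 213.])]
side 330 -20 [array([234., 302.]), array([225., 242.])]
side 330 170 [array([212., 239.]), array([201., 180.])]
side 430 -20 [array([283., 288.]), array([281., 227.])]
side 430 170 [array([254., 228.]), array([249., 170.])]
```

View pics/d.png

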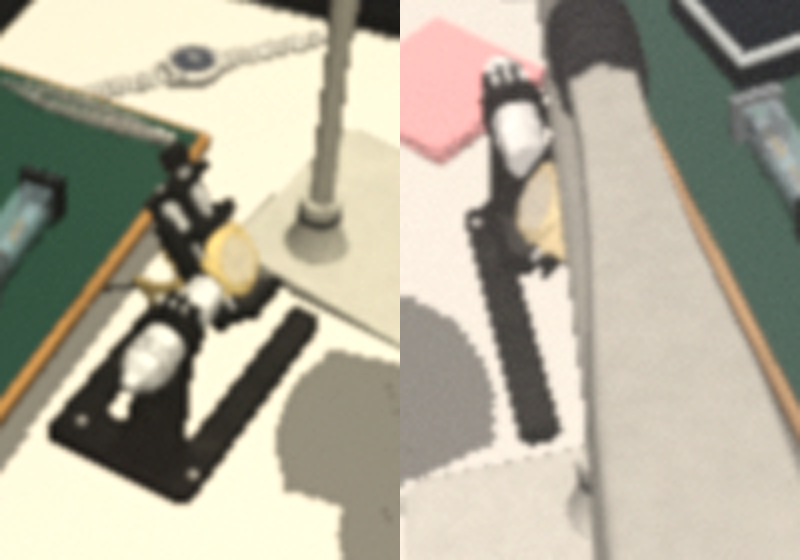

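Run:
```python
from h import *
sc=cam('scene'); sd=cam('side')
a=cv2.imread('pics/scene0.png')[0:220,330:520]; b=cv2.imread('pics/side0.png')[130:420,200:360]
cv2.imwrite('pics/e.png',np.hstack([cv2.resize(a,(500,579)),cv2.resize(b,(300,579))]))
ys=np.array([160,200,270,350,410.]);xs=np.array([244,250,262,285,300.])
for uv in[(350,205),(355,150),(360,105),(370,70),(385,48),(405,33),(430,15)]:
    K,R,p=sc; d=R@np.linalg.solve(K,[*uv,1.]); d/=np.linalg.norm(d)
    best=[]
    for s in range(200,1600,5):
        P=p+s*d; q=proj(sd,P)
        if (sd[1].T@(P-sd[2]))[2]>50 and 100<q[1]<700: best.append((abs(q[0]-np.interp(q[1],ys,xs)),P.round(),q.round()))
    best.sort(key=lambda t:t[0]); print(uv,best[:2])
for uv in[(385,262),(392,285),(340,175)]:print('edge',ray(sd,uv,0).round())
for uv in[(314,189),(310,200),(303,205)]:print('mic',ray(sc,uv,160).round(),ray(sc,uv,130).round())
```

```text
(350, 205) [(np.float64(0.06858401655671287), array([ 390., -192.,  -87.]), array([296., 394.])), (np.float64(0.5824695686075643), array([ 391., -196.,  -91.]), array([297., 396.]))]
(355, 150) [(np.float64(0.22865536060146496), array([369., -94., 174.]), array([260., 261.])), (np.float64(0.8981239170764752), array([370., -98., 171.]), array([262., 263.]))]
(360, 105) [(np.float64(0.14034949587528445), array([365., -74., 302.]), array([248., 189.])), (np.float64(1.2847597118500858), array([364., -70., 304.]), array([247., 186.]))]
(370, 70) [(np.float64(0.11626834138533582), array([360., -90., 373.]), array([244., 152.])), (np.float64(1.9400147281943134), array([361., -94., 371.]), array([246., 155.]))]
(385, 48) [(np.float64(0.2152404931642593), array([ 349., -134.,  403.]), array([244., 152.])), (np.float64(2.0020213568334952), array([ 350., -139.,  402.]), array([246., 155.]))]
(405, 33) [(np.float64(0.16758942661698484), array([ 332., -208.,  411.]), array([247., 184.])), (np.float64(1.7000687581860916), array([ 333., -212.,  410.]), array([250., 188.]))]
(430, 15) [(np.float64(0.39248839735006413), array([ 310., -317.,  418.]), array([260., 258.])), (np.float64(1.6450728979146447), array([ 311., -322.,  417.]), array([262., 263.]))]
edge [654. -33.   0.]
edge [635. -93.  -0.]
edge [704. 286.   0.]
mic [398.  63. 160.] [412.  31. 130.]
mic [390. 100. 160.] [404.  69. 130.]
mic [396. 120. 160.] [410.  91. 130.]
```

View pics/e.png

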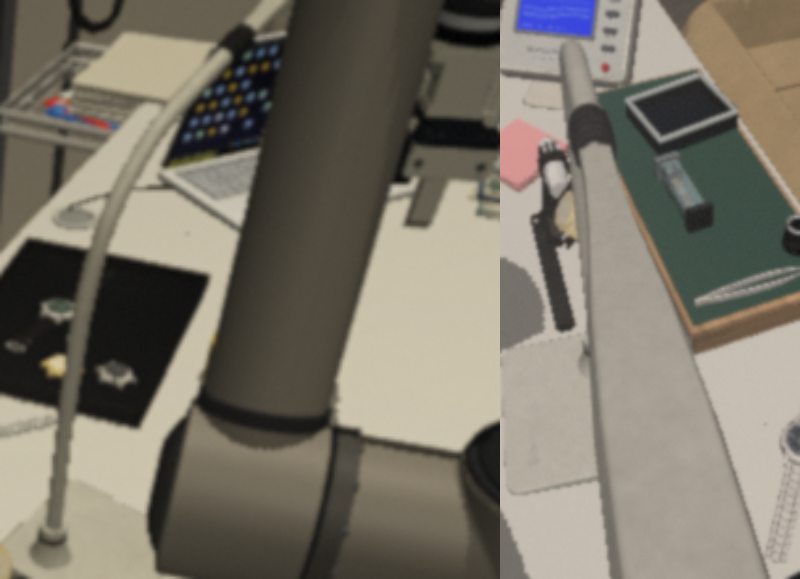

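Run:
```python
from h import *
K,R,p=cam('side'); n=np.array([118,-28,0.])/121; p0=np.array([332,-208,400.])
for uv in[(248,195),(262,270),(275,330),(284,375),(293,420),(310,500)]:
    d=R@np.linalg.solve(K,[*uv,1.]); P=p+d*(n@(p0-p))/(n@d); print(uv,P.round(),(R.T@(P-p))[2].round())
```

```text
(248, 195) [361. -88. 302.] 610.0
(262, 270) [ 261. -508.  619.] 78.0
(275, 330) [ 254. -537.  643.] 40.0
(284, 375) [ 252. -544.  648.] 31.0
(293, 420) [ 251. -549.  652.] 25.0
(310, 500) [ 250. -554.  656.] 18.0
```

Run:
```python
from h import *
K,R,p=cam('side')
for W in(23,35,50):
  for cx,cy,w in[(611,200,22),(626,300,36),(642,400,48),(659,500,63),(675,579,75)]:
    u=200+(cx-500)*.533; v=130+cy*.5
    print(W,(p+R@np.linalg.solve(K,[u,v,1.])*438*W/w).round())
n=np.array([118,-28,0.])/121; p0=np.array([332,-208,400.])
K,R,p=cam('scene')
for uv in[(405,33),(419,15),(431,5),(438,0)]:
    d=R@np.linalg.solve(K,[*uv,1.]); print(uv,(p+d*(n@(p0-p))/(n@d)).round())
```

```text
23 [ 334. -232.  368.]
23 [ 298. -380.  464.]
23 [ 283. -441.  499.]
23 [ 273. -481.  527.]
23 [ 269. -502.  542.]
35 [380. -60. 207.]
35 [ 324. -287.  352.]
35 [ 302. -379.  406.]
35 [ 287. -440.  449.]
35 [ 280. -472.  471.]
50 [437. 154.   5.]
50 [ 357. -170.  213.]
50 [ 325. -302.  289.]
50 [ 304. -389.  351.]
50 [ 294. -435.  383.]
(405, 33) [ 332. -208.  412.]
(419, 15) [ 321. -254.  435.]
(431, 5) [ 310. -301.  444.]
(438, 0) [ 303. -331.  447.]
```

>>> arm_command --gripper '[91.8,91.8,91.8,91.8,91.8]' --pt "-1 0 -1" --pt "-1 0 -1" --pt "0 0 -1" --pt "0 0 -1" --pt "0 0 -1" --twist '[0,0,-1,-1,-1]'

```text
time: 0.72
tool_pos: [120.5, -513.2, 352.1]
tcp_rot: [-3.141, -0.0, 0.59]
contact_force: [0.7, 0.6, -0.5]
grip_width: 91.7
finger_force: 0.0
```

>>> arm_command --gripper '[91.8,91.8,91.8,91.8,91.8]' --pt "0 0 -1" --pt "0 0 -1" --pt "0 0 -1" --pt "0 0 -1" --pt "0 0 -1" --twist '[-1,-1,-1,-1,-1]'

```text
time: 1.35
tool_pos: [120.7, -513.3, 477.2]
tcp_rot: [-3.141, -0.001, 1.027]
contact_force: [-1.2, -0.5, 0.5]
grip_width: 92.0
finger_force: 0.0
```

>>> arm_command --gripper '[91.8,91.8,91.8,91.8,91.8]' --pt "0 0 -1" --pt "0 0 -1" --pt "0 0 -0.5" --pt "1 0.5 0" --pt "1 0.5 0" --twist '[-1,-1,-1,-1,-1]'

```text
time: 1.98
tool_pos: [157.2, -470.7, 538.5]
tcp_rot: [-3.141, -0.001, 1.463]
contact_force: [0.3, 1.1, 0.5]
grip_width: 91.6
finger_force: 0.0
```

>>> arm_command --gripper '[91.8,91.8,91.8,91.8,91.8]' --pt "1 0.6 0" --pt "1 0.7 0" --pt "1 0.7 0" --pt "1 0.7 0" --pt "1 0.7 0" --twist '[-1,-0.24,0,0,0]'

```text
time: 2.6
tool_pos: [245.7, -347.3, 538.9]
tcp_rot: [-3.141, -0.001, 1.568]
contact_force: [-0.4, -0.1, -0.1]
grip_width: 91.8
finger_force: 0.0
```

>>> arm_command --gripper '[91.8,91.8,91.8,91.8,91.8]' --pt "1 1 0" --pt "1 1 0" --pt "1 1 0" --pt "1 1 0" --pt "1 1 0" --twist '[0,0,0,0,0]'

```text
time: 3.22
tool_pos: [371.3, -222.5, 539.0]
tcp_rot: [-3.141, -0.0, 1.568]
contact_force: [0.8, 0.5, -0.7]
grip_width: 91.8
finger_force: 0.0
```

>>> arm_command --gripper '[91.8,91.8,91.8,91.8,91.8]' --pt "1 1 0" --pt "1 1 0" --pt "1 1 0" --pt "1 1 0.5" --pt "1 1 1" --twist '[0,0,0,0,0]'

```text
time: 3.85
tool_pos: [496.9, -97.9, 501.5]
tcp_rot: [3.14, 0.001, 1.569]
contact_force: [-0.3, -1.2, 0.1]
grip_width: 91.6
finger_force: 0.0
```

>>> arm_command --gripper '[91.8,91.8,91.8,91.8,91.8]' --pt "1 1 1" --pt "1 0.4 1" --pt "1 0 1" --pt "1 0 1" --pt "1 0 1" --twist '[0,0,0,0,0]'

```text
time: 4.47
tool_pos: [530.9, 27.0, 375.4]
tcp_rot: [-3.141, 0.0, 1.568]
contact_force: [-0.2, -0.3, 0.1]
grip_width: 91.8
finger_force: 0.0
```

Past the lamp. Now one look with the wrist camera.

Run:
```python
from h import *
c=cam('wrist'); im=cv2.cvtColor(capture('wrist'),cv2.COLOR_RGB2BGR); cv2.imwrite('pics/w1.png',im)
np.savez('w1.npz',K=c[0],R=c[1],p=c[2])
for P in[(497,35,82),(497,131,82),(544,204,78),(614,83,52)]: print(P,proj(c,P).round())
```

```text
(497, 35, 82) [252. 165.]
(497, 131, 82) [250.  93.]
(544, 204, 78) [285.  33.]
(614, 83, 52) [332. 129.]
```

View pics/w1.png

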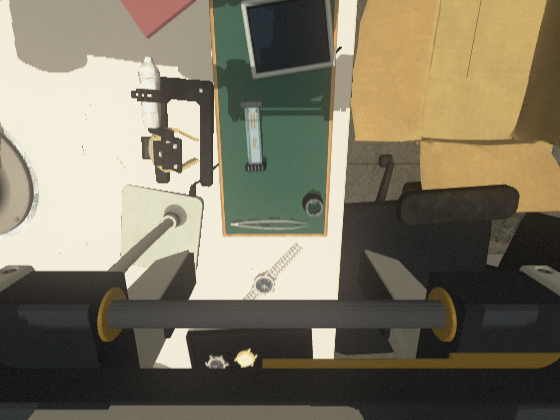

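Run:
```python
from h import *
f=np.load('w1.npz'); c=(f['K'],f['R'],f['p'])
for n,uv,z in[('mouth',(252,101),82),('closed',(256,170),82),('rimL',(251,77),78),('rimR',(332,65),78),('rimTL',(243,3),78),('loupe',(314,206),83),('tableedge',(342,140),0),('bed',(336,80),52),('stand',(213,130),60),('standhi',(213,130),10),('clampR',(183,150),150)]:print(n,ray(c,uv,z).round())
```

```text
mouth [499. 121.  82.]
closed [502.  27.  82.]
rimL [498. 152.  78.]
rimR [606. 166.  78.]
rimTL [490. 238.  78.]
loupe [588. -27.  83.]
tableedge [641.  62.   0.]
bed [617. 150.  52.]
stand [439.  82.  60.]
standhi [429.  79.  10.]
clampR [419.  64. 150.]
```

>>> arm_command --gripper '[91.8,91.8,91.8,91.8,91.8]' --pt "0.8 -0.2 1" --pt "0.9 0 1" --pt "0 0 1" --pt "0 0 1" --pt "0 0 1" --twist '[0,0,0,0,0]'

```text
time: 5.15
tool_pos: [526.2, 68.4, 250.9]
tcp_rot: [-3.141, 0.0, 1.569]
contact_force: [0.0, 0.1, 0.6]
grip_width: 91.6
finger_force: 0.0
```

>>> arm_command --gripper '[91.8,91.8,91.8,91.8,91.8]' --pt "0 0 1" --pt "0 0 1" --pt "0 0 1" --pt "0 0 1" --pt "0 0 1" --twist '[0,0,0,0,0]'

```text
time: 5.78
tool_pos: [526.4, 68.3, 125.9]
tcp_rot: [-3.141, 0.0, 1.568]
contact_force: [0.5, -0.3, 1.2]
grip_width: 91.7
finger_force: 0.0
```

>>> arm_command --gripper '[91.8,91.8,91.8,60,30]' --pt "0 0 1" --pt "0 0 1" --pt "0 0 0.7" --pt "0 0 0" --pt "0 0 0" --twist '[0,0,0,0,0]'

```text
time: 6.4
tool_pos: [526.8, 68.4, 59.9]
tcp_rot: [3.141, 0.0, 1.568]
contact_force: [-0.6, 0.6, -0.2]
grip_width: 76.2
finger_force: 0.2
```

>>> arm_command --gripper '[15,10,10,10,10]' --pt "0 0 0" --pt "0 0 0" --pt "0 0 0" --pt "0 0 0" --pt "0 0 0" --twist '[0,0,0,0,0]'

```text
time: 7.02
tool_pos: [526.3, 68.6, 59.2]
tcp_rot: [3.142, 0.0, 1.568]
contact_force: [-0.7, -0.4, -0.4]
grip_width: 26.6
finger_force: 0.3
```

>>> arm_command --gripper '[10,10,10,10,10]' --pt "0 0 0.1" --pt "0 0 0" --pt "0 0 0" --pt "0 0 0" --pt "0 0 0" --twist '[0,0,0,0,0]'

```text
time: 7.65
tool_pos: [526.5, 68.6, 57.8]
tcp_rot: [3.141, 0.0, 1.569]
contact_force: [-3.7, 0.1, 11.3]
grip_width: 19.7
finger_force: 30.0
```

>>> arm_command --gripper '[10,10,10,10,10]' --pt "0 0 -0.4" --pt "0 0 -1" --pt "0 0 -1" --pt "0 0 -1" --pt "0 0 -0.6" --twist '[0,0,0,0,0]'

```text
time: 8.28
tool_pos: [526.7, 68.6, 158.0]
tcp_rot: [3.14, 0.0, 1.568]
contact_force: [0.3, 0.0, -1.0]
grip_width: 19.9
finger_force: 30.0
```

>>> arm_command --gripper '[10,10,10,10,10]' --pt "0 0.9 0" --pt "0.1 0.9 0" --pt "0.2 0.9 0" --pt "0.25 0.85 0" --pt "0.35 0.8 0" --twist '[1,1,1,1,1]'

```text
time: 8.9
tool_pos: [638.9, 71.8, 156.1]
tcp_rot: [-3.141, 0.001, 1.129]
contact_force: [1.5, -0.1, 0.4]
grip_width: 19.7
finger_force: 30.0
```

>>> arm_command --gripper '[10,10,10,10,10]' --pt "0 0 0" --pt "0 0 0" --pt "0 0 0" --pt "0 0 0" --pt "0 0 0" --twist '[1,1,1,1,1]'

```text
time: 9.52
tool_pos: [638.1, 71.8, 156.1]
tcp_rot: [-3.141, 0.001, 0.693]
contact_force: [-0.8, 0.4, -1.2]
grip_width: 19.7
finger_force: 30.0
```

>>> arm_command --gripper '[10,10,10,10,10]' --pt "0 0 0" --pt "0 0 0.5" --pt "0 0 0.5" --pt "0 0 0.8" --pt "0 0 0.8" --twist '[1,1,1,1,1]'

```text
time: 10.15
tool_pos: [638.2, 71.8, 90.7]
tcp_rot: [-3.141, 0.001, 0.257]
contact_force: [1.3, 0.3, -1.1]
grip_width: 19.6
finger_force: 30.0
```

>>> arm_command --gripper '[10,10,10,10,10]' --pt "0 0 0.5" --pt "0 0 0.5" --pt "0.1 0 0.3" --pt "0 0 0.3" --pt "0 0 0.3" --twist '[1,1,0.95,0,0]'

```text
time: 10.78
tool_pos: [643.1, 72.1, 45.8]
tcp_rot: [-3.141, -0.006, 0.003]
contact_force: [3.4, 1.1, 8.5]
grip_width: 19.7
finger_force: 30.0
```

>>> arm_command --gripper '[10,10,10,10,10]' --pt "0 0 0.2" --pt "0 0 0.2" --pt "0 0 0" --pt "0 0 0" --pt "0 0 0" --twist '[0,0,0,0,0]'

```text
time: 11.4
tool_pos: [642.5, 72.0, 35.4]
tcp_rot: [3.142, -0.004, 0.003]
contact_force: [3.5, 1.2, 6.6]
grip_width: 19.7
finger_force: 30.0
```

>>> arm_command --gripper '[10,10,10,10,10]' --pt "0 0 0.25" --pt "0 0 -0.3" --pt "0 0 -1" --pt "0 0 -1" --pt "0 0 -1" --twist '[0,0,0,0,0]'

```text
time: 12.02
tool_pos: [640.1, 72.0, 110.9]
tcp_rot: [3.141, 0.002, 0.003]
contact_force: [-0.5, -0.9, -1.3]
grip_width: 20.1
finger_force: 30.0
```

>>> arm_command --gripper '[10,10,10,10,10]' --pt "-1 -1 -1" --pt "-1 -1 -0.5" --pt "-1 -1 0" --pt "-1 -1 0" --pt "-1 -1 0" --twist '[0,0,0,0,0]'

```text
time: 12.65
tool_pos: [514.1, 197.4, 147.8]
tcp_rot: [3.141, 0.001, 0.003]
contact_force: [0.4, 0.1, 0.0]
grip_width: 20.0
finger_force: 30.0
```

Run:
```python
from h import *
t=get_obs()['tool_pos']
o=[]
for n in('scene','side'):
    im=cv2.cvtColor(capture(n),cv2.COLOR_RGB2BGR); cv2.imwrite(f'pics/{n}1.png',im)
    u,v=proj(cam(n),t).astype(int); print(n,u,v)
    u0=min(max(u-70,0),420);v0=min(max(v-90,0),240); o.append(cv2.resize(im[v0:v0+180,u0:u0+140],(400,514),interpolation=cv2.INTER_CUBIC)); print(u0,v0)
cv2.imwrite('pics/f.png',np.clip(np.hstack(o)*1.3,0,255).astype(np.uint8))
```

```text
scene 235 212
165 122
side 283 160
213 70
```

View pics/f.png

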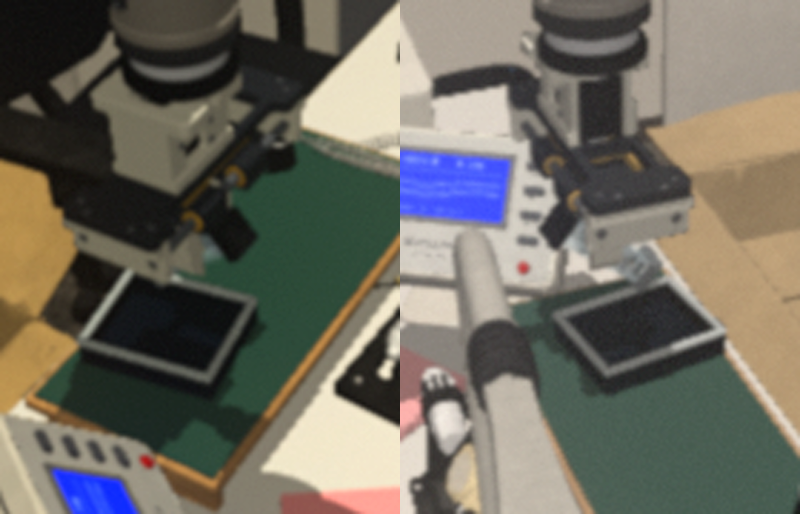

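Run:
```python
from h import *
def yr(n,uv,y):
    K,R,p=cam(n); d=R@np.linalg.solve(K,[*uv,1.]); return (p+d*(y-p[1])/d[1]).round()
for n,uv in[('side',(297,161.7)),('scene',(247,202.5)),('scene',(236,212))]:print(n,yr(n,uv,197.4))
c=cam('side')
s0=(213,70)
for q in[(553,312),(607,385),(725,333),(672,278)]:print('rim',ray(c,(s0[0]+(q[0]-400)/2.857,s0[1]+q[1]/2.857),78).round())
c=cam('scene')
for q in[(80,338),(210,380),(258,298),(133,268)]:print('rim',ray(c,(165+q[0]/2.857,122+q[1]/2.857),78).round())
```

```text
side [547. 197. 136.]
scene [483. 197. 191.]
scene [512. 197. 152.]
rim [486. 237.  78.]
rim [494. 132.  78.]
rim [604. 159.  78.]
rim [595. 245.  78.]
rim [592. 254.  78.]
rim [483. 242.  78.]
rim [496. 153.  78.]
rim [602. 172.  78.]
```

>>> arm_command --gripper '[10,10,10,10,10]' --pt "-0.9 0 0" --pt "-0.9 0 0" --pt "-0.9 0 0" --pt "-0.9 0 0.1" --pt "0 0 0" --twist '[0,0,0,0,0]'

```text
time: 13.38
tool_pos: [424.6, 196.2, 145.4]
tcp_rot: [3.141, 0.001, 0.003]
contact_force: [1.2, -0.9, -0.1]
grip_width: 19.6
finger_force: 30.0
```

>>> arm_command --gripper '[10,10,10,10,10]' --pt "0 0 0" --pt "0 0 0" --pt "0 0 0" --pt "0.82 0 0.74" --pt "0.82 0 0.74" --twist '[0,0,0,0,0]'

```text
time: 14.0
tool_pos: [467.6, 196.8, 108.2]
tcp_rot: [-3.141, -0.001, 0.002]
contact_force: [-0.2, -0.1, 1.4]
grip_width: 19.9
finger_force: 30.0
```

>>> arm_command --gripper '[10,10,10,10,10]' --pt "0.08 0 0.07" --pt "0.08 0 0.07" --pt "0.08 0 0.07" --pt "0.08 0 0.07" --pt "0 0 0" --twist '[0,0,0,0,0]'

```text
time: 14.62
tool_pos: [474.2, 196.7, 101.2]
tcp_rot: [3.141, 0.001, 0.002]
contact_force: [1.4, -0.2, -0.8]
grip_width: 19.6
finger_force: 30.0
```

Run:
```python
from h import *
t=get_obs()['tool_pos'];print(t,get_obs()['contact_force'])
o=[]
for n in('scene','side'):
    im=cv2.cvtColor(capture(n),cv2.COLOR_RGB2BGR); cv2.imwrite(f'pics/{n}2.png',im)
    u,v=proj(cam(n),(490,200,100)).astype(int)
    u0=u-40;v0=v-50; o.append(cv2.resize(im[v0:v0+100,u0:u0+80],(400,500),interpolation=cv2.INTER_CUBIC)); print(n,u0,v0)
cv2.imwrite('pics/g.png',np.clip(np.hstack(o)*1.6,0,255).astype(np.uint8))
```

```text
[474.1506464  196.67123102 101.22056123] [ 1.40897529 -0.21999941 -0.78381501]
scene 205 183
side 232 129
```

View pics/g.png

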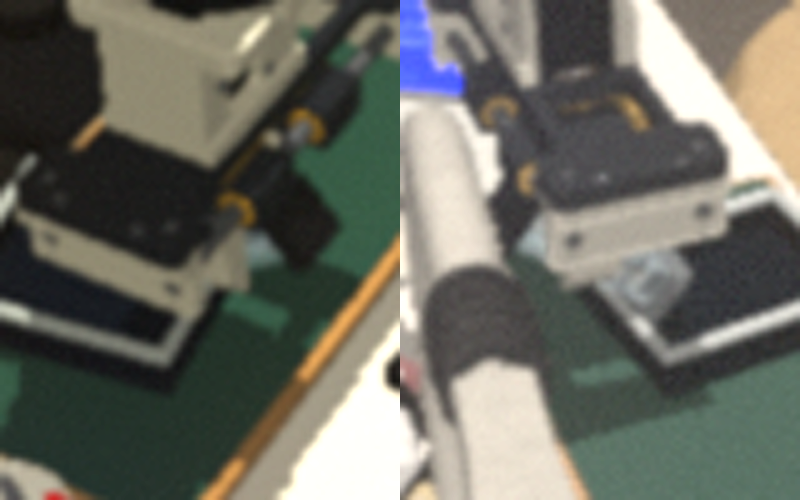

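Run:
```python
from h import *
def yr(n,uv,y):
    K,R,p=cam(n); d=R@np.linalg.solve(K,[*uv,1.]); return (p+d*(y-p[1])/d[1]).round(1)
for q in[(660,285),(690,290),(640,255),(625,300),(655,315),(615,290)]:print(q,yr('side',(232+(q[0]-400)/5,129+q[1]/5),196.7))
for q in[(300,220),(300,265),(335,230),(310,175)]:print(q,yr('scene',(205+q[0]/5,183+q[1]/5),196.7))
c=cam('side');print([(proj(c,P)-[232,129])*5+[400,0] for P in[(493,197,78),(513,197,65),(474,197,110)]])
```

```text
(660, 285) [514.6 196.7  78. ]
(690, 290) [529.1 196.7  71.1]
(640, 255) [505.4 196.7  97.4]
(625, 300) [497.5 196.7  74.3]
(655, 315) [511.8 196.7  61.6]
(615, 290) [492.9 196.7  81.2]
(300, 220) [443.4 196.7 140.2]
(300, 265) [444.3 196.7 113.3]
(335, 230) [427.1 196.7 142.4]
(310, 175) [438.  196.7 168.1]
[array([615.13651603, 295.28209959]), array([657.09419462, 308.15819084]), array([572.19828795, 246.97966466])]
```

>>> arm_command --gripper '[10,10,10,10,10]' --pt "-0.9 0 -0.8" --pt "-0.66 0 -0.39" --pt "-0.66 0 -0.39" --pt "0.82 0 0.71" --pt "0.82 0 0.71" --twist '[0,0,0,0,0]'

```text
time: 15.35
tool_pos: [459.6, 196.8, 105.8]
tcp_rot: [3.142, 0.0, 0.003]
contact_force: [-20.8, -3.8, 33.5]
grip_width: 20.0
finger_force: 30.0
```

>>> arm_command --gripper '[10,10,10,10,10]' --pt "-1 0 -0.86" --pt "1 0 0.86" --pt "-1 0 -0.86" --pt "0 0 0" --pt "1 0 0.86" --twist '[0,0,0,0,0]'

```text
time: 15.98
tool_pos: [460.7, 197.2, 106.9]
tcp_rot: [-3.141, -0.004, 0.003]
contact_force: [0.3, 0.2, 0.2]
grip_width: 19.8
finger_force: 30.0
```

>>> arm_command --gripper '[10,10,10,10,10]' --pt "-1 0 -0.86" --pt "0 0 0" --pt "1 0 0.92" --pt "-1 0 -0.86" --pt "1 0 0.86" --twist '[0,0,0,0,0]'

```text
time: 16.6
tool_pos: [460.8, 197.3, 105.8]
tcp_rot: [-3.14, -0.005, 0.003]
contact_force: [2.0, 0.3, -0.9]
grip_width: 19.8
finger_force: 30.0
```

Run:
```python
from h import *
o=[]
for n in('scene','side'):
    im=cv2.cvtColor(capture(n),cv2.COLOR_RGB2BGR); cv2.imwrite(f'pics/{n}3.png',im)
    u,v=proj(cam(n),(500,200,90)).astype(int)
    u0=u-40;v0=v-50; o.append(cv2.resize(im[v0:v0+100,u0:u0+80],(400,500),interpolation=cv2.INTER_CUBIC)); print(n,u0,v0)
    # gold/bright pixels inside the dish floor
    c=cam(n); poly=np.array([proj(c,P) for P in[(500,168,57),(594,180,57),(584,238,57),(496,226,57)]]).astype(np.int32)
    m=np.zeros(im.shape[:2],np.uint8); cv2.fillConvexPoly(m,poly,1)
    b=cv2.inRange(cv2.cvtColor(im,cv2.COLOR_BGR2HSV),(0,0,70),(180,255,255))&(m*255)
    k,_,st,ce=cv2.connectedComponentsWithStats(b); print([(st[i,4],ce[i].round(),ray(c,ce[i],57).round()) for i in range(1,k) if st[i,4]>2])
cv2.imwrite('pics/h.png',np.clip(np.hstack(o)*1.6,0,255).astype(np.uint8))
```

```text
scene 202 185
[(np.int32(213), array([232., 236.]), array([537., 187.,  57.])), (np.int32(63), array([219., 248.]), array([543., 230.,  57.]))]
side 237 132
[(np.int32(12), array([276., 187.]), array([504., 226.,  57.])), (np.int32(207), array([297., 193.]), array([542., 185.,  57.]))]
```

>>> arm_command --gripper '[10,10,10,10,10]' --pt "-0.9 0 -0.77" --pt "0 0 0" --pt "0 0 0" --pt "0 0 0" --pt "1 0 0.86" --twist '[0,0,0,0,0]'

```text
time: 17.32
tool_pos: [463.0, 197.0, 102.4]
tcp_rot: [-3.141, -0.002, 0.003]
contact_force: [-13.1, -0.6, 29.5]
grip_width: 20.5
finger_force: 30.0
```

>>> arm_command --gripper '[10,10,10,10,10]' --pt "-0.95 0 -0.82" --pt "1 0 0.86" --pt "-0.9 0 -0.77" --pt "0 0 0" --pt "1 0 0.86" --twist '[0,0,0,0,0]'

```text
time: 17.95
tool_pos: [467.3, 197.2, 99.5]
tcp_rot: [-3.141, -0.004, 0.003]
contact_force: [0.8, 0.1, 0.0]
grip_width: 19.5
finger_force: 30.0
```

```bash
cat > look.py <<'E'
from h import *
import sys
o=[]
for n in('scene','side'):
    im=cv2.cvtColor(capture(n),cv2.COLOR_RGB2BGR); cv2.imwrite(f'pics/{n}_{sys.argv[1]}.png',im)
    u,v=proj(cam(n),(510,200,85)).astype(int)
    u0=u-40;v0=v-50; o.append(cv2.resize(im[v0:v0+100,u0:u0+80],(400,500),interpolation=cv2.INTER_CUBIC)); print(n,u0,v0)
cv2.imwrite(f'pics/v{sys.argv[1]}.png',np.clip(np.hstack(o)*1.9,0,255).astype(np.uint8))
E
python3 look.py 4
```

```text
scene 198 185
side 241 133
```

View pics/v4.png

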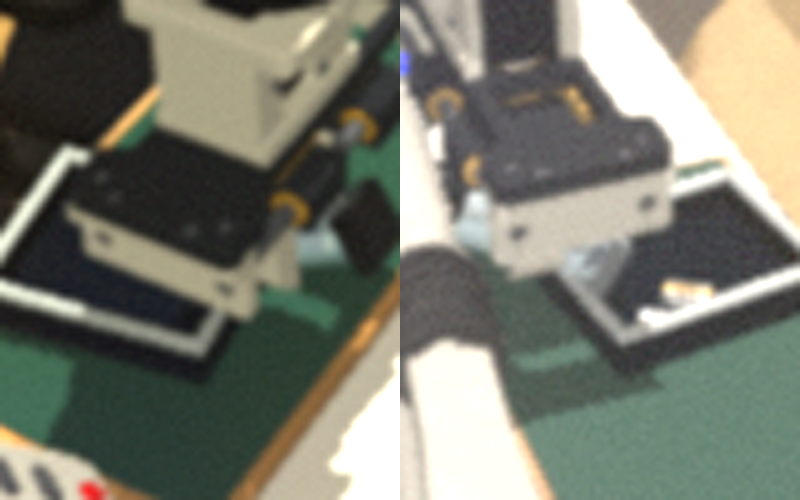

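Run:
```python
from h import *
c=cam('side')
for q in[(688,290),(655,318)]:print(ray(c,(241+(q[0]-400)/5,133+q[1]/5),59).round())
im=cv2.imread('pics/side_4.png')[180:212,280:316]
hsv=cv2.cvtColor(im,cv2.COLOR_BGR2HSV)
for r in range(0,32): print(''.join('#' if v[2]>110 and v[1]>60 else ('o' if v[2]>110 else '.') for v in hsv[r]))
```

```text
[548. 190.  59.]
[526. 176.  59.]
....................................
....................................
....................................
....................................
....................................
....................................
....................................
....................................
...................................o
................................oooo
..............#######oo......ooooooo
..............ooo#######...oooooo...
...............ooooooooooooooo......
.................ooooooooooo........
.................oooooooo...........
.........ooooooooooooo..............
.........oooooooooo.................
..........oooooo....................
...........ooo......................
....................................
....................................
....................................
....................................
....................................
....................................
....................................
....................................
....................................
....................................
....................................
....................................
....................................
```

>>> arm_command --gripper '[10,10,10,10,10]' --pt "-0.9 0 -0.8" --pt "-0.5 0 -1" --pt "0 0 -1" --pt "0.6 0.5 -1" --pt "0.9 0.9 0" --twist '[0,0,0,0,0]'

```text
time: 18.68
tool_pos: [470.1, 162.1, 195.9]
tcp_rot: [-3.141, -0.005, 0.004]
contact_force: [0.5, -0.2, -0.7]
grip_width: 19.6
finger_force: 30.0
```

>>> arm_command --gripper '[10,10,10,10,10]' --pt "0.9 0.9 0" --pt "0.9 0.9 0" --pt "0.8 0.9 0" --pt "0.1 0.6 0.5" --pt "0 0 0.8" --twist '[0,0,0,0,0]'

```text
time: 19.3
tool_pos: [536.2, 78.3, 160.2]
tcp_rot: [3.141, -0.0, 0.001]
contact_force: [-0.6, 0.5, -1.1]
grip_width: 20.0
finger_force: 30.0
```

```bash
sed -i 's/(510,200,85)/(535,85,110)/' look.py; python3 look.py 5; python3 -c "
from h import *
im=cv2.imread('pics/side_5.png')[175:212,275:325]
hsv=cv2.cvtColor(im,cv2.COLOR_BGR2HSV)
for r in hsv: print(''.join('#' if v[2]>110 and v[1]>60 else ('o' if v[2]>110 else '.') for v in r))"
```

```text
scene 215 142
side 271 151
..............................ooooo.......oooooooo
..............................oo..........oooooooo
..............................oo..........oooo..oo
............................ooooo........ooo......
............................ooooo.........o.......
..............................ooooo..............o
...............................oooo.......o.......
...........................................o....oo
.........................................o.o....oo
........................................ooooo.oooo
........................................oooooooooo
........................................oooooo....
o........................................oo.......
oo................................................
ooo...............................................
.oo...............................................
.ooo..............................................
..ooo.....................o.......................
...ooo............................................
....ooo...........................................
.....ooo..........................................
......ooo.........................................
.......ooo........................................
........ooo.......................................
.........ooooo....................................
..................................................
..................................................
..................................................
..................................................
..................................................
..................................................
..................................................
..................................................
..................................................
..................................................
..................................................
..................................................
```

View pics/v5.png

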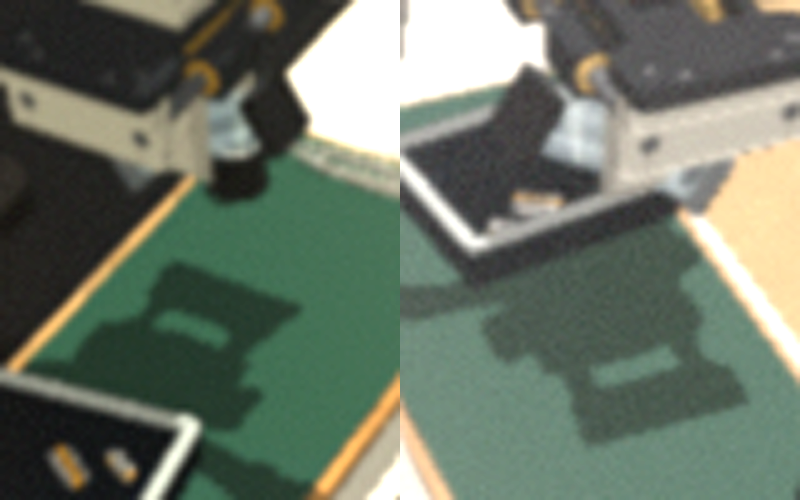

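>>> arm_command --gripper '[10,10,10,10,10]' --pt "-0.2 0 1" --pt "-0.2 0 1" --pt "0 0 0.6" --pt "0 0 0.3" --pt "0 0 0.3" --twist '[0,0,0,0,0]'

```text
time: 20.02
tool_pos: [527.2, 79.4, 81.2]
tcp_rot: [3.142, -0.001, 0.002]
contact_force: [-0.0, -0.1, -0.7]
grip_width: 19.9
finger_force: 30.0
```

>>> arm_command --gripper '[10,10,10,10,10]' --pt "0 0 0.2" --pt "0 0 0.2" --pt "0 0 0.2" --pt "0 0 0.1" --pt "0 0 0" --twist '[0,0,0,0,0]'

```text
time: 20.65
tool_pos: [525.9, 79.4, 64.7]
tcp_rot: [3.142, 0.001, 0.002]
contact_force: [-5.1, 0.7, 11.3]
grip_width: 19.7
finger_force: 30.0
```

>>> arm_command --gripper '[10,10,10,10,10]' --pt "0 0 0.1" --pt "0 0 0.1" --pt "0 0 0.1" --pt "0 0 0" --pt "0 0 0" --twist '[0,0,0,0,0]'

```text
time: 21.28
tool_pos: [526.2, 79.4, 57.0]
tcp_rot: [3.142, 0.0, 0.002]
contact_force: [-5.1, 0.1, 10.1]
grip_width: 19.9
finger_force: 30.0
```

Run:
```python
from h import *
t=get_obs(); print(t['tool_pos'],t['contact_force'])
for n in('side','scene'):
    im=cv2.cvtColor(capture(n),cv2.COLOR_RGB2BGR); cv2.imwrite(f'pics/{n}_6.png',im); c=cam(n)
    u,v=proj(c,(t['tool_pos'][0],79,67)).astype(int); print(n,u,v,[proj(c,(t['tool_pos'][0]+d,79,67)).round() for d in(-43,53)])
    g=cv2.cvtColor(im,cv2.COLOR_BGR2GRAY)[v-16:v+18,u-28:u+28]
    h=cv2.cvtColor(im,cv2.COLOR_BGR2HSV)[v-16:v+18,u-28:u+28]
    for r in h: print(''.join('G' if 60<=p[0]<=90 and p[1]>80 else ('#' if p[2]<55 else ('-' if p[2]<110 else 'o')) for p in r))
```

```text
[526.15799779  79.39963249  56.99343694] [-5.1078284   0.13753624 10.11205016]
side 308 220 [array([290., 225.]), array([331., 214.])]
--######################################################
--######################################################
---####################----#############################
----##################--oo--############################
-----################---o---############################
------###############-------############################
-----------##########------######-######################
-----###-----------##------######---####################
-----######----------------######---####---#############
-----####----oooooo--------#######-#####---#############
----#####-----oooooo--------############-#############--
############--ooooooooooo----#####################------
###########----ooooooooooo---#################--------oo
#############--ooooooooooo----#############--------ooooo
##############-ooooooooooo-----########--------ooooooooo
#-###########--ooooooooooo-------##--------ooooooooooooo
---##########--ooooooooooo-------------oooooooooooooo
[... 2267 characters left out ...]
-#########GGGGGG
GGGGG##------------------------#G#G#############GGGGGGGG
GGGGGGG###---------------------#GGGGG#G#########GGGGGGGG
GGGGGGGGGG###-----------#------#GGGGGGGGGG######GGGGGGGG
GGGGGGGGGGGGG##---------########GGGGG##GGG#####GGGGGGGGG
GGGGGGGGGGGGGG####------#GGG###GGGGGGGGGGG#GG#GGGGGGGGGG
GGGGGGGGGGGGGGGGGG##---##GGGGGGGGGGG#GG#GGGGG#GGGGGGGGGG
GGGGGGGGGGGGG#GGGGG####GGGGGGGGGGGGG#GGGGGGGGG#GGGGGGGGG
GGGGGGGGGGGGGGGGGGGGGGGGGGGGGGGGGGGGGGGG##GG#GGGGGGGGGGG
###GGGGGGGGGGGGGGGGGGG#GGGGGGGGGGGGGGGG#GG#G#GGGGGGGGGGG
---####GGGGGGGGGGGGGGGGGGGGGGGGGGGGGGGGGGGGGGGGGGGGGGGGG
------######GGGGGGGGGGGGGGGGGGG#GGGGGG#GGGGGGGGGGGGGGGGG
----------#####GGGGGGGGGGGGGGGGGGGGGGGGGGG#GGGGGGGGGGGGG
```

>>> arm_command --gripper '[10,10,21,23,26]' --pt "0 0 0.08" --pt "0 0 0.04" --pt "0 0 0" --pt "0 0 0" --pt "0 0 0" --twist '[0,0,0,0,0]'

```text
time: 22.0
tool_pos: [526.7, 79.3, 52.9]
tcp_rot: [3.142, -0.0, 0.002]
contact_force: [0.1, 0.8, -0.4]
grip_width: 25.6
finger_force: 0.0
```

>>> arm_command --gripper '[30,40,50,55,55]' --pt "0 0 0" --pt "0 0 0" --pt "0 0 -0.1" --pt "0 0 -0.1" --pt "0 0 -0.1" --twist '[0,0,0,0,0]'

```text
time: 22.62
tool_pos: [526.7, 79.3, 60.7]
tcp_rot: [3.141, -0.0, 0.002]
contact_force: [0.4, 0.2, 0.1]
grip_width: 55.2
finger_force: 0.0
```

>>> arm_command --gripper '[60,60,60,60,60]' --pt "0 0 -0.4" --pt "0 0 -1" --pt "0 0 -1" --pt "0 0 -1" --pt "0 0 -1" --twist '[0,0,0,0,0]'

```text
time: 23.25
tool_pos: [526.6, 79.3, 172.0]
tcp_rot: [3.141, -0.001, 0.002]
contact_force: [0.3, 0.5, -0.1]
grip_width: 60.1
finger_force: 0.0
```

Run:
```python
from h import *
t=get_obs(); print(t['tool_pos'],t['contact_force'],t['grip_width'],t['time'])
for n in('side','scene','wrist'):
    c=cam(n); im=cv2.cvtColor(capture(n),cv2.COLOR_RGB2BGR); cv2.imwrite(f'pics/{n}_7.png',im)
    u,v=proj(c,(527,79,67)).astype(int); print(n,u,v,[proj(c,(522+d,79,67)).round() for d in(-48,48)])
    h=cv2.cvtColor(im,cv2.COLOR_BGR2HSV)[max(v-22,0):v+22,u-40:u+40]
    for r in h[::1]: print(''.join('.' if 60<=p[0]<=90 and p[1]>80 else ('#' if p[2]<55 else ('-' if p[2]<110 else 'o')) for p in r))
```

```text
[526.57816204  79.33601307 172.02598892] [ 0.27866371  0.50777497 -0.07935647] 60.09070922082838 23.25
side 308 219 [array([285., 226.]), array([328., 215.])]
--------####--oo--##-----------#######################-------ooooooooooooooooooo
---------####--o------------##########################--------oooooooooooooooooo
---------#####-----------################################-----oooooooooooooooooo
----------#####--------###################################-----ooooooooooooooooo
-----------#####----######################################------oooooooooooooooo
------------###############################################------ooooooooooooooo
-------------#############################################-------ooooooooooooooo
--------------##########################################----------oooooooooooooo
--------------#########################################------------ooooooooooooo
---------------#######################################-------------ooooooooooooo
--------------#######################################---------------oooooooooooo
---------#########################################
[... 9164 characters left out ...]
--.-oooooooooooooooooooooo----...---..---....--.-...
.-.....-.......-..-..-.....-..--oooooooooooooooooooooo-.--...------.-.---.--...-
.-.............-...--.-.-..-...-oooooooooooooooooooooo-.--.-.--.---..--------.--
-.-.....-.........-.....---.-.--oooooooooooooooooooooo-...--.-..--....-.--......
...--...--..-......-...-.----.--oooooooooooooooooooooo----------..--...---.--..-
.......-...........-.---..------ooooooooooooooooooooooo....-.-.........-....-.-.
.-..........---......---.-.-...-ooooooooooooooooooooooo.-....-....-.-...-..-..-.
...............-.--..----..--.--ooooooooooooooooooooooo.......--.....-.....-....
.-......-....-....-...--..-..---ooooooooooooooooooooooo----..-...............-..
```

```bash
python3 -c "
from plant import *
print(close_job())"
```

```text
the job is handed in; nothing more can be done
None
```

The job is handed in at about 23 s: the camera views show both links in the dish and the empty tube lying level on the green board, clear of the dish, with the gripper open and raised. The watch, loupe and tweezers were never deliberately touched, but I did not check their positions again at the end.

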